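# Fetch the boxed-in reel of solder and put everything else back

### The arm

A 6-joint arm with a two-finger parallel gripper is mounted at the origin on a cart in front of the work surface, level with it; the furniture and walls round the work are solid. World frame = base frame: x ahead of the robot, y to its left, z up, the work surface at z = 0. Lengths are in m, angles in rad, forces in N, time in s.
With the tool pointing down it reaches from about 0.375 to 0.975 m from the base axis. Payload 3.8 kg.
Tool frame: the origin (TCP) lies midway between the tips of the shut fingers; the grasp point (between the pads) lies 19 mm behind it; z points along the fingers, y is the line along which they close (so a half turn about z gives the same grasp; the last joint's range is limited). The gripper opens to 88 mm and grips with 3 to 60 N. Pads are 18 mm wide; open, the fingers measure 123 mm over their backs; the gripper's body (75 mm by 187 mm) begins 45 mm behind the grasp point.
Start: joints at [1.24, 0.264, 1.604, -0, 1.274, -0.037], TCP at [0.195, 0.646, 0.239] pointing down, gripper open.
Joint ranges: [-2.63, 2.63], [-0.94, 2.18], [0.31, 2.57], [-1.31, 4.45], [0, 2.66], [-2.55, 2.55]. Speed limits (rad/s): [2.57, 2.57, 3.14, 3.14, 3.14, 3.14].

### API

Orientations are given as a rotation vector (axis times angle).
In Python, from cell import manip, inverse_kinematics, cams, order gives the robot as it stands. Calls block until the motion is done:
- manip.move_pose(position, orientation): joint-space move of the TCP to a pose.
- manip.move_linear(position, rate=0.15, rot=None): straight line of the TCP; rot=None keeps the orientation; rate is the mean speed in m/s.
- manip.set_joints(angles): joint-space move.
- manip.set_gripper(opening, force=None): finger opening in m; force is the grip in N (None keeps the last); returns when the fingers have stopped.
- manip.dwell(seconds).
- inverse_kinematics(position, orientation): joint angles nearest the present ones, or None.
- manip.state(): the state.
- cams.capture(name): name is "side" or "top" or "wrist"; returns a dict with "image" (400x640x3 uint8, blue, green, red), "z_map" (400x640 float32, m along the optical axis (not along the pixel's ray), 0 where there is no reading), "intrinsics" (3x3 intrinsics, pixels), "position" and "orientation" of the camera in the world; the wrist camera has in their place "T_tool_cam" (4x4, takes a point from camera to tool coordinates, whose origin is the TCP and whose axes are the flange's). Camera axes: x right, y down, z forward; pixel columns grow to the right and rows downward; lengths in m; the calibration is good to about 2 mm. A picture is of the moment at which its call begins: read the wrist's pose just before it.
A pose or a line that the arm cannot do raises manip.IKError and nothing moves.
- order.close_job(): hands the job in; it is judged then, once.
The state is a dict: "clock": time; "joint_pos": joint angles; "joint_velocities": joint speeds; "tau": joint torques, N m; "tool_pos": TCP position; "tcp_rot": TCP orientation; "contact_force": force on the tool from outside, world axes, zero at the start; "moment": the same for the moment, N m; "gripper_width": finger opening in m; "grasp_force": force on a finger pad.
Only numpy, scipy, OpenCV 4.12 (cv2) and the standard library are available. Lean on these libraries where they do the work, as an engineer would, in place of code of your own. Each camera call takes 0.05 s, during which the arm holds its last target. There are 200 camera calls.

### The job

The reel of solder is boxed in on the aluminium plate by the amber jar, the pump bottle and the grey steel tin. Clear these three away first, standing them upright on the steel tray, then fetch the reel and set it flat in the black cup. Only when the reel is in the cup, put the three back on the plate, each upright where it stood before and the tin square to the plate as it was; leave the screwdriver, the cutters and the roll of tape alone.

Things in the scene. Friction and masses are not known exactly. Their poses are not given: they have to be found in the camera images.
- plate: fixed aluminium plate, 180 x 210 mm (x, y), 6 mm thick, x away from the robot, yaw varies. Origin on the underside below a round dark pad where the reel stands; it reaches from -120 to +60 mm in x. Square dark pads at (-62, 0), (0, 62), (0, -62) mm in its frame; jar, bottle and tin stand on their centres at the start, which on which varies
- tray: fixed shallow square steel tray, 200 x 200 mm, walls 4 mm thick with the rim 12 mm high, floor 4 mm thick; origin at the centre of its underside; sides along its x and y, yaw varies a little; empty at the start, at the left or the right of the plate
- cup: fixed round black plastic cup, 84 mm across, rim 12 mm high, inside 74 mm across at the floor, floor 4 mm thick; origin at the centre of its underside; at the other side of the plate from the tray
- reel: reel of solder wire with black flanges standing on a flange, 53 mm across, 36 mm high, 0.22 kg; origin at the centre of its underside, z up along its axis
- jar: round amber glass jar with a black screw lid, 105 mm high: straight sides 54 mm across up to 71 mm (grip there), sloping shoulder above, lid 48 mm across from 89 mm up; 0.25 kg; origin at the centre of its underside, z up
- bottle: pale grey-white pump bottle with a wide grey cap: body 54 mm across up to 104 mm, neck 38 mm across, cap 52 mm across from 121 to 131 mm (its top); about 0.16 kg; origin at the centre of its underside, z up
- box_tin: upright rectangular grey steel tin with a bright press-on lid, pale blank label to the robot: 56 mm thick (its x), 60 mm wide (its y), 110 mm high, lid the top 18 mm and 1 mm proud of the body on each side; 0.3 kg; origin at the centre of its underside, z up; at the start its x is the plate's x
- driver: bystander: blue screwdriver lying at the back of the worktop, 160 x 18 x 17 mm; origin at the centre of its underside
- cutters: bystander: black side cutters lying at the right, 109 x 52 x 12 mm; origin at the centre of its underside
- roll: bystander: thin orange ring of tape lying flat at the back, 72 mm across, 8 mm high; origin at the centre of its underside
There are look-alikes about, which are no part of the job. Leave any purple look-alike of the bottle alone.

How it is judged:
By the outcome, as a careful person would: the job done as asked, in the order asked, and still so for the second after the job is handed in, with the robot touching nothing.
It also fails if it takes over 147 s, if anything falls off the work surface, if the arm or the gripper's body presses on something with over 40 N, if the wrist force passes 120 N, or if a joint passes its speed limit or range.

## Working session

There is one attempt and no reset: what is moved stays moved. The work goes in short steps, each a Python script; the robot and the scene stay as the last script left them, time stands still between calls to the robot, and variables do not carry over. Pictures are saved under pics/ and viewed, at most 14 in all, crops included, and the job is handed in when it is done.

```bash
ls; mkdir -p pics
python3 - <<'E'
from cell import manip, cams
import cv2, numpy as np
s=manip.state(); print({k:np.round(v,3).tolist() for k,v in s.items()})
for n in ("top","side"):
    c=cams.capture(n); cv2.imwrite(f"pics/{n}0.png",c["image"]); np.savez(f"{n}0.npz",**c)
    print(n,c["position"],c["orientation"],c["intrinsics"].tolist() if hasattr(c["intrinsics"],'tolist') else c["intrinsics"])
E
```

```text
pics
{'clock': 0.0, 'joint_pos': [1.24, 0.265, 1.605, -0.0, 1.274, -0.037], 'joint_velocities': [0.001, -0.001, 0.0, -0.0, -0.001, -0.001], 'tau': [-0.0, -50.213, -35.686, 0.073, 0.029, -0.0], 'tool_pos': [0.195, 0.645, 0.237], 'tcp_rot': [-0.46, -3.107, 0.003], 'contact_force': [0.413, 0.191, -0.408], 'moment': [-0.006, -0.028, 0.022], 'grasp_force': 0.0, 'gripper_width': 0.088}
top [ 0.30453258 -0.03855509  1.40473903] [-2.15501661  2.09658876 -0.20603816] [[507.8977105447721, 0.0, 314.1504795188403], [0.0, 507.8977105447721, 191.42057698802873], [0.0, 0.0, 1.0]]
side [0.48662007 0.70876406 1.2652209 ] [-0.1451618   3.00897574 -0.83368631] [[433.70736988839855, 0.0, 322.2788952747778], [0.0, 433.70736988839855, 194.54226676114092], [0.0, 0.0, 1.0]]
```

View pics/top0.png

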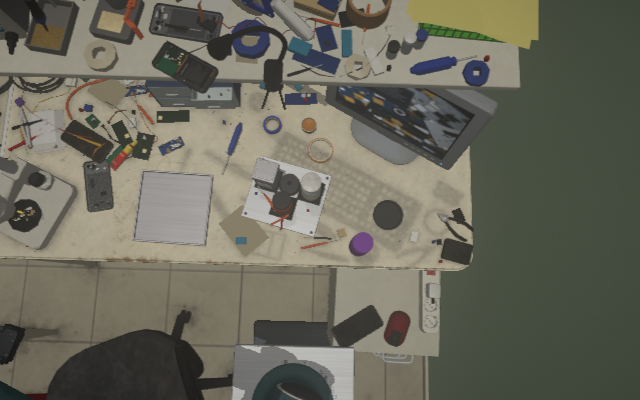

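View pics/side0.png

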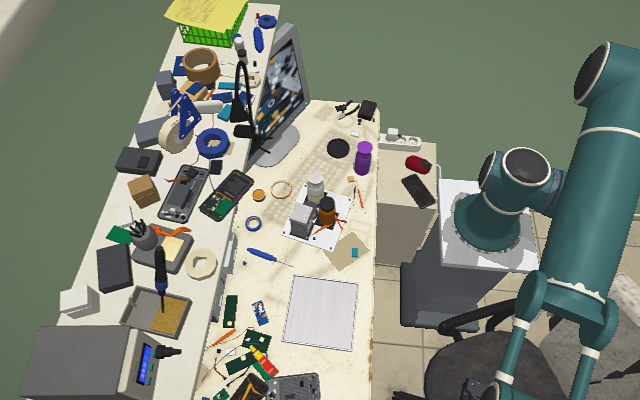

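Top view: the tray is at (173,207), plate at (285,195), cup at (388,215) and the purple look-alike at (361,243), with the monitor behind. I'll zoom in on both views.

Run:
```python
import cv2
a=cv2.imread("pics/top0.png")[145:245,230:340]; b=cv2.imread("pics/side0.png")[160:260,270:380]
f=lambda i:cv2.resize(i,None,fx=7,fy=6 if 0 else 7,interpolation=cv2.INTER_CUBIC)
cv2.imwrite("pics/topc.png",cv2.resize(a,(660,600),interpolation=cv2.INTER_CUBIC))
cv2.imwrite("pics/sidec.png",cv2.resize(b,(660,600),interpolation=cv2.INTER_CUBIC))
```

```text
(no output)
```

View pics/topc.png

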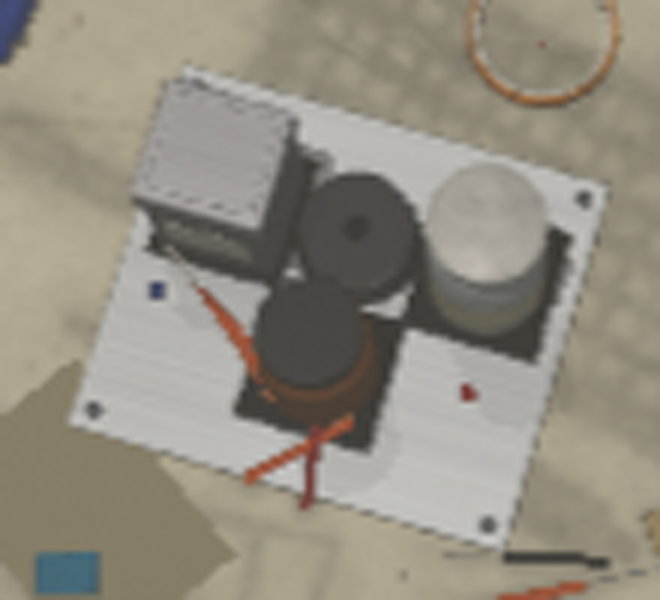

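View pics/sidec.png

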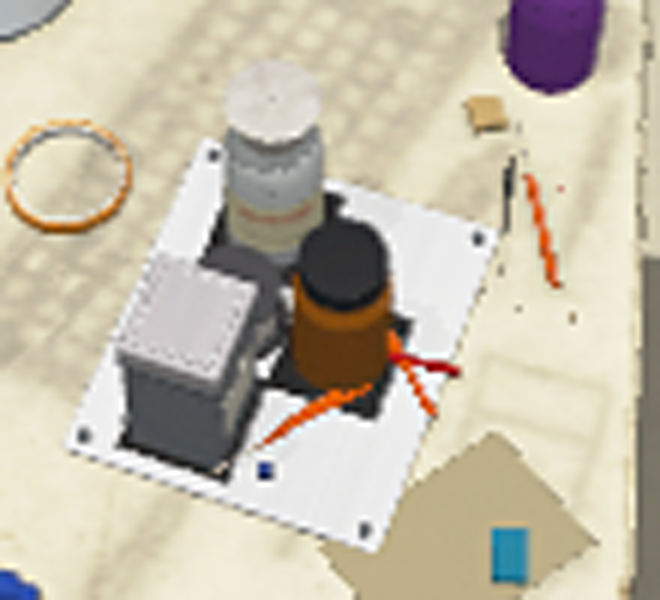

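Top crop: tin at about (215,150), i.e. full-image (266,170), reel (357,230), white bottle (488,220) and jar (312,330). The plate corners are visible, with front edge BL–BR. Full-image pixels for what could be confused:
- **Bottle:** the white one at (311,182), not the purple one at (361,243).
- **Black discs:** reel (290,183), jar lid (282,200) and cup (388,215). The cup is the big one on the right.
- **Rings:** roll (320,150) and the blue ring (272,124).

The crops confirm the choice.

```bash
cat > h.py <<'E'
import numpy as np, cv2
from scipy.spatial.transform import Rotation as R
def cloud(c):
    z=c["z_map"].astype(float); K=c["intrinsics"]; v,u=np.mgrid[:z.shape[0],:z.shape[1]]
    p=np.stack([(u-K[0,2])/K[0,0]*z,(v-K[1,2])/K[1,1]*z,z],-1)
    return p@R.from_rotvec(c["orientation"]).as_matrix().T+c["position"]
def pix(c,u,v,h):
    K=c["intrinsics"]; d=R.from_rotvec(c["orientation"]).as_matrix()@np.array([(u-K[0,2])/K[0,0],(v-K[1,2])/K[1,1],1])
    p=np.array(c["position"]); return p+d*(h-p[2])/d[2]
E
python3 - <<'E'
from h import *
np.set_printoptions(precision=4,suppress=True)
for n,cor,(ox,oy) in (("top",[(183,67),(608,187),(500,548),(70,425)],(230,145)),("side",[(210,138),(500,235),(378,552),(68,448)],(270,160))):
    c=dict(np.load(n+"0.npz")); P=cloud(c)
    q=np.array([pix(c,ox+(x-3)/6+.25,oy+(y-3)/6+.25,.006) for x,y in cor]); print(n,"plate\n",q[:,:2],"edges",np.linalg.norm(q-np.roll(q,-1,0),axis=1))
    m=c["z_map"]>0
    tab=m&(abs(P[...,2])<.03)&(P[...,0]>.4)&(P[...,0]<.7)&(abs(P[...,1])<.4); print("table z med",np.median(P[tab][:,2]))
    # object tops in plate neighbourhood
    ctr=q.mean(0)[:2]
    near=m&(np.hypot(*(P[...,:2]-ctr).transpose(2,0,1))<.15)
    for lo,hi in ((.03,.046),(.098,.108),(.108,.118),(.124,.138)):
        M=(near&(P[...,2]>lo)&(P[...,2]<hi)).astype(np.uint8)
        k,l,st,ce=cv2.connectedComponentsWithStats(M)
        for i in range(1,k):
            if st[i,4]>60:
                pp=P[l==i]; (cx,cy),(w,hh),an=cv2.minAreaRect(pp[:,:2].astype(np.float32)); print(lo,hi,st[i,4],"mean",pp.mean(0),"med z",np.median(pp[:,2]),"rect",(round(cx,4),round(cy,4)),round(w,3),round(hh,3),round(an,1))
    for nm,(lo,hi),cen in (("rim",(.007,.02),None),):
        M=(m&(P[...,2]>lo)&(P[...,2]<hi)&(P[...,0]>.35)&(P[...,0]<.75)).astype(np.uint8)
        k,l,st,ce=cv2.connectedComponentsWithStats(M)
        for i in range(1,k):
            if st[i,4]>40:
                pp=P[l==i]; (cx,cy),(w,hh),an=cv2.minAreaRect(pp[:,:2].astype(np.float32)); print(nm,st[i,4],ce[i],"z",np.median(pp[:,2]),"rect",(round(cx,4),round(cy,4)),round(w,3),round(hh,3),round(an,1))
E
```

```text
top plate
 [[ 0.6677  0.1121]
 [ 0.6153 -0.0901]
 [ 0.4441 -0.044 ]
 [ 0.4956  0.1563]] edges [0.2089 0.1773 0.2068 0.1777]
table z med 0.002787400163938969
0.03 0.046 234 mean [0.5854 0.0252 0.0423] med z 0.04260317117767842 rect (0.5847, 0.0261) 0.052 0.05 0.6
0.108 0.118 266 mean [0.5979 0.0839 0.1153] med z 0.11572501606783958 rect (0.6009, 0.0854) 0.061 0.057 75.7
0.108 0.118 245 mean [0.5246 0.0409 0.1125] med z 0.1121502797595999 rect (0.5249, 0.0405) 0.047 0.044 2.1
0.124 0.138 179 mean [ 0.5703 -0.0358  0.1355] med z 0.13585526915581947 rect (0.5714, -0.0366) 0.049 0.046 35.5
rim 1838 [ 62.5245 138.0816] z 0.010553803404373174 rect (0.7005, 0.6767) 0.298 0.108 83.1
rim 155 [234.0065 140.6516] z 0.015308638936735175 rect (0.7029, 0.1895) 0.024 0.096 78.0
rim 53 [272.5094 130.5472] z 0.012844459072698378 rect (0.7421, 0.0814) 0.014 0.046 0.3
rim 88 [120.0227 137.5682] z 0.009359644544922885 rect (0.7071, 0.5152) 0.047 0.068 5.7
rim 928 [383.9353 147.3804] z 0.015124000813721339 rect (0.7033, -0.234) 0.197 0.061 62.8
rim 360 [131.5694 149.7694] z 0.010302875483565455 rect (0.66
[... 2324 characters left out ...]
338.9189 146.9459] z 0.010923282611691398 rect (0.5069, -0.2459) 0.08 0.083 44.0
rim 62 [337.5645 225.7097] z 0.008859529615653172 rect (0.4861, 0.072) 0.073 0.033 80.6
rim 81 [325.3827 225.3951] z 0.009188593086477015 rect (0.5235, 0.0753) 0.067 0.057 1.1
rim 136 [262.625  254.2206] z 0.014327052653696493 rect (0.7089, 0.1931) 0.018 0.088 74.7
rim 57 [354.5439 252.3684] z 0.011017530885542914 rect (0.4253, 0.1599) 0.016 0.033 3.5
rim 432 [320.713  313.0741] z 0.010718205993676566 rect (0.5117, 0.3493) 0.204 0.2 87.5
rim 225 [261.2711 358.48  ] z 0.01267912302749541 rect (0.6621, 0.4947) 0.031 0.09 48.1
rim 402 [250.5075 389.1318] z 0.009346728110150915 rect (0.6786, 0.5845) 0.085 0.069 58.4
```

```bash
cat >> h.py <<'E'
def rv(c):  # tool down, closing line at world angle c (deg)
    a=np.radians(c+90)/2; return np.pi*np.array([np.cos(a),np.sin(a),0])
def wrist(name):
    from cell import manip,cams
    s=manip.state(); c=cams.capture("wrist"); T=np.eye(4); T[:3,:3]=R.from_rotvec(s["tcp_rot"]).as_matrix(); T[:3,3]=s["tool_pos"]
    T=T@c["T_tool_cam"]; c["position"]=T[:3,3]; c["orientation"]=R.from_matrix(T[:3,:3]).as_rotvec()
    cv2.imwrite(f"pics/{name}.png",c["image"]); np.savez(name+".npz",**c); return c
E
python3 - <<'E'
from h import *
from cell import manip,cams
for k,c in enumerate((93,-87)):
    manip.move_pose([.56,.035,.36],rv(c)); manip.dwell(.3)
    w=wrist(f"w{k}"); s=manip.state(); print(s["clock"],s["joint_pos"],s["tool_pos"]); print(w["T_tool_cam"],w["position"])
s=cams.capture("side"); cv2.imwrite("pics/side1.png",s["image"])
a=[cv2.imread(f"pics/{n}.png") for n in("w0","w1","side1")]
cv2.imwrite("pics/m1.png",cv2.resize(np.vstack([np.hstack(a[:2]),np.hstack([a[2],a[2]*0])]),(800,500),interpolation=cv2.INTER_AREA))
E
```

```text
3.0083 [ 1.85346823e-02 -3.92363251e-03  1.68482721e+00  2.58372615e-05
  1.46085282e+00 -1.60511054e+00] [0.55999489 0.03529353 0.35991371]
[[ 6.69112489e-04 -9.60197644e-01 -2.79320671e-01  7.10518331e-02]
 [ 9.99999268e-01  9.23937080e-04 -7.80644722e-04  3.06320794e-04]
 [ 1.00764795e-03 -2.79319944e-01  9.60197560e-01 -1.45146561e-01]
 [ 0.00000000e+00  0.00000000e+00  0.00000000e+00  1.00000000e+00]] [0.48906574 0.03189883 0.50504136]
6.0083 [ 1.80272452e-02 -4.06656869e-03  1.68479812e+00 -5.18842135e-06
  1.46083987e+00  1.53644664e+00] [0.56001361 0.03499889 0.3600102 ]
[[ 6.69279468e-04 -9.60251191e-01 -2.79136530e-01  7.27601712e-02]
 [ 9.99999269e-01  3.61450737e-04  1.15425766e-03 -3.06810380e-04]
 [-1.00748319e-03 -2.79137098e-01  9.60250730e-01 -1.45146427e-01]
 [ 0.00000000e+00  0.00000000e+00  0.00000000e+00  1.00000000e+00]] [0.63265124 0.03913171 0.50510773]
```

View pics/m1.png

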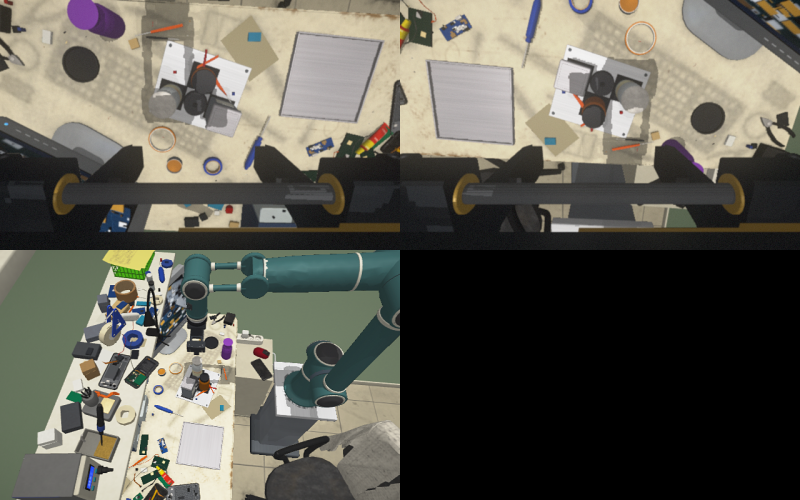

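The montage shows wrist views w0 (plate at about (200,88), tray (330,78), cup (80,65)) and w1 (plate (600,95)). The gripper body is long along the closing line, and the arm stands clear. Next I measure from the wrist clouds.

Run:
```python
from h import *
from scipy.optimize import least_squares
np.set_printoptions(precision=4,suppress=True)
def circ(p): 
    h=cv2.convexHull(p[:,:2].astype(np.float32))[:,0]; r=least_squares(lambda q:np.hypot(*(h-q[:2]).T)-q[2],[*h.mean(0),.03],loss="soft_l1",f_scale=.001).x; return r
app={"plate":(.555,.036,.16),"tray":(.513,.349,.15),"cup":(.508,-.248,.06)}
for n in ("top0","side0","w0","w1"):
    c=dict(np.load(n+".npz")); P=cloud(c); m=c["z_map"]>0; Z=P[...,2]
    rg=lambda k:m&(np.hypot(P[...,0]-app[k][0],P[...,1]-app[k][1])<app[k][2])
    ring=rg("plate")&(abs(Z)<.003+.0); print(n)
    for k,lo,hi in (("plate",.03,.05),("plate",.102,.122),("plate",.126,.145)):
        M=(rg(k)&(Z>lo)&(Z<hi)).astype(np.uint8); K,l,st,ce=cv2.connectedComponentsWithStats(M,connectivity=4)
        for i in range(1,K):
            if st[i,4]>100:
                pp=P[l==i]; z=np.median(pp[:,2]); pp=pp[abs(pp[:,2]-z)<.003]; (a,b),wh,an=cv2.minAreaRect(pp[:,:2].astype(np.float32)); print("  top z %.4f rect (%.4f %.4f)"%(z,a,b),np.round(wh,3),round(an,1),"circ",circ(pp), len(pp))
    # rim of tray, cup
    for k in("tray","cup"):
        M=(rg(k)&(Z>.008)&(Z<.018)).astype(np.uint8); K,l,st,ce=cv2.connectedComponentsWithStats(M); i=1+st[1:,4].argmax(); pp=P[l==i]
        (a,b),wh,an=cv2.minAreaRect(pp[:,:2].astype(np.float32)); print("  ",k,"z %.4f rect (%.4f %.4f)"%(np.median(pp[:,2]),a,b),np.round(wh,3),round(an,1),"circ",circ(pp) if k=="cup" else "")
    # plate: bright low-saturation pixels
    hsv=cv2.cvtColor(c["image"],cv2.COLOR_BGR2HSV); M=(rg("plate")&(hsv[...,1]<28)&(hsv[...,2]>140)&(Z<.02)).astype(np.uint8)
    M=cv2.morphologyEx(M,cv2.MORPH_OPEN,np.ones((3,3),np.uint8))
    v,u=np.nonzero(M); q=np.array([pix(c,a,b,.006) for a,b in zip(u,v)])[:,:2]
    (a,b),wh,an=cv2.minAreaRect(q.astype(np.float32)); print("   plate rect (%.4f %.4f)"%(a,b),np.round(wh,3),round(an,2), "z",np.median(Z[M>0]))
    pur=(m&(hsv[...,0]>125)&(hsv[...,0]<160)&(hsv[...,1]>90)&(Z>.05)&(P[...,0]<.7)); print("   purple",P[pur].mean(0),P[pur][:,2].max())
```

```text
top0
  top z 0.0432 rect (0.5846 0.0252) [0.051 0.049] 34.8 circ [0.5847 0.0255 0.0256] 195
  top z 0.1173 rect (0.6005 0.0851) [0.059 0.056] 75.3 circ [0.6004 0.084  0.0358] 333
  top z 0.1119 rect (0.5249 0.0405) [0.047 0.044] 2.1 circ [0.5249 0.0405 0.0232] 199
  top z 0.1374 rect (0.5702 -0.0345) [0.049 0.05 ] 45.8 circ [ 0.5697 -0.0343  0.0251] 224
   tray z 0.0118 rect (0.5114 0.2822) [0.078 0.202] 89.6 circ 
   cup z 0.0123 rect (0.5087 -0.2504) [0.082 0.082] 47.2 circ [ 0.5091 -0.2498  0.0413]
   plate rect (0.5565 0.0339) [0.21  0.179] 75.3 z 0.007059206533363893
   purple [ 0.4196 -0.1673  0.1308] 0.13822412364406
side0
  top z 0.1098 rect (0.5234 0.0450) [0.043 0.047] 5.4 circ [0.5233 0.0452 0.0234] 127
  top z 0.1155 rect (0.5987 0.0902) [0.06  0.055] 77.4 circ [0.5976 0.092  0.0354] 247
  top z 0.1354 rect (0.5674 -0.0309) [0.049 0.049] 44.1 circ [ 0.5676 -0.0311  0.0253] 144
   tray z 0.0107 rect (0.5539 0.4435) [0.048 0.146] 67.1 circ 
   cup z 0.0109 rect (0.5302 -0.2583) [0.071 0.028] 56.5 circ [ 0.508  -0.2465  0.0395]
   plate rect (0.5609 0.0606) [0.257 0.182] 75.
[... 735 characters left out ...]
613319363
   purple [ 0.4406 -0.1337  0.1631] 0.4628969955239234
w1
  top z 0.0411 rect (0.5848 0.0282) [0.052 0.051] 3.0 circ [0.5849 0.028  0.0262] 1040
  top z 0.1159 rect (0.6005 0.0877) [0.059 0.056] 75.3 circ [0.6006 0.088  0.0368] 2336
  top z 0.1101 rect (0.5255 0.0437) [0.047 0.047] 50.8 circ [0.5253 0.0435 0.0236] 1073
  top z 0.1354 rect (0.5695 -0.0319) [0.051 0.051] 48.5 circ [ 0.5693 -0.032   0.0257] 1546
   tray z 0.0104 rect (0.5134 0.3490) [0.202 0.2  ] 87.4 circ 
   cup z 0.0109 rect (0.5092 -0.2469) [0.083 0.082] 51.0 circ [ 0.5096 -0.2473  0.0416]
   plate rect (0.5560 0.0353) [0.209 0.18 ] 75.41 z 0.00514778463200552
   purple [ 0.5182 -0.0502  0.2951] 0.4630724635485048
```

Run:
```python
import cv2
a=cv2.imread("pics/w0.png")[40:240,210:430]; b=cv2.imread("pics/w1.png")[80:280,230:450]
import numpy as np
cv2.imwrite("pics/wc.png",cv2.resize(np.hstack([a,b]),(800,364),interpolation=cv2.INTER_CUBIC))
```

```text
(no output)
```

View pics/wc.png

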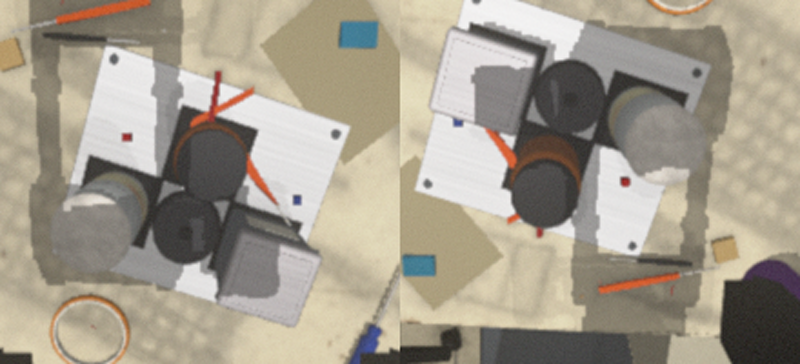

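The two opposite wrist views agree within 0.5 mm, and the measured heights match the text to within about 2 mm. I'll clear the bottle first, then the tin, then the jar.

```bash
cat >> h.py <<'E'
PY,TY=-14.65,-2.55
OBJ=dict(reel=(.585,.0281),jar=(.5251,.0437),tin=(.6005,.0879),bottle=(.5694,-.0319))
def fr(o,yaw,x,y): a=np.radians(yaw); return (o[0]+x*np.cos(a)-y*np.sin(a), o[1]+x*np.sin(a)+y*np.cos(a))
T=(.5135,.349)
SLOT=dict(bottle=fr(T,TY,.05,-.052),tin=fr(T,TY,.05,.05),jar=fr(T,TY,-.055,0))
H=dict(bottle=.089,tin=.069,jar=.065,reel=.031)  # grasp height on object
ZT=.24
def log(t):
    from cell import manip
    s=manip.state(); print(t,"t=%.1f w=%.4f f=%.1f"%(s["clock"],s["gripper_width"],s["grasp_force"]),np.round(s["tool_pos"],4),np.round(s["contact_force"],1))
def pick(k,xy,c,base,force=25):
    from cell import manip
    z=base+H[k]-.019
    manip.move_pose([*xy,max(ZT-.04,z+.07)],rv(c)); manip.move_linear([*xy,z],rate=.2)
    manip.set_gripper(0,force); log("grip "+k)
    manip.move_linear([*xy,ZT],rate=.25); log("lift")
def place(k,xy,c,base):
    from cell import manip
    z=base+H[k]-.019
    manip.move_pose([*xy,ZT],rv(c)); manip.move_linear([*xy,z+.02],rate=.25); manip.move_linear([*xy,z+.0008],rate=.05); log("down")
    manip.set_gripper(.088); manip.move_linear([*xy,ZT-.04],rate=.25); log("placed "+k)
E
python3 - <<'E'
from h import *
for k in("bottle","tin"):
    pick(k,OBJ[k],PY,.006); place(k,SLOT[k],TY,.004)
from cell import cams
cv2.imwrite("pics/top2.png",cams.capture("top")["image"]); wrist("w2")
E
```

```text
grip bottle t=8.7 w=0.0529 f=25.0 [ 0.5695 -0.0319  0.0765] [-2.1  0.6  3. ]
lift t=9.5 w=0.0535 f=25.0 [ 0.5683 -0.0318  0.2381] [ 0.1  1.5 -1.9]
down t=12.0 w=0.0530 f=25.0 [0.5609 0.2948 0.0746] [-0.5 -0.4 -1.9]
placed bottle t=13.3 w=0.0879 f=0.0 [0.5606 0.2945 0.1991] [-0.  -0.6  0.4]
grip tin t=15.7 w=0.0552 f=25.1 [0.6007 0.0879 0.0566] [-1.1 -0.5  4.3]
lift t=16.5 w=0.0553 f=25.3 [0.5991 0.0877 0.2376] [-0.4  0.7 -3.2]
down t=19.1 w=0.0554 f=25.1 [0.5655 0.3967 0.0546] [-0.1  0.7 -2.5]
placed tin t=20.4 w=0.0881 f=0.0 [0.565  0.3963 0.1988] [-0.2 -1.8 -0. ]
```

Run:
```python
from h import *
from cell import manip,cams
pick("jar",OBJ["jar"],PY+90,.006); place("jar",SLOT["jar"],TY+90,.004)
manip.move_pose([.54,.19,.40],rv(100)); manip.dwell(.3); wrist("w3"); s=cams.capture("side")["image"]
cv2.imwrite("pics/m3.png",np.hstack([cv2.resize(cv2.imread("pics/w3.png"),(480,300)),cv2.resize(s[140:400,240:400],(320,300),)]))
```

```text
grip jar t=23.7 w=0.0532 f=25.0 [0.5254 0.0436 0.0524] [-0.2 -0.8  3.6]
lift t=24.6 w=0.0530 f=25.0 [0.5238 0.0437 0.2379] [ 0.4 -0.2 -2.2]
down t=27.2 w=0.0534 f=25.0 [0.4583 0.3514 0.0505] [-0.7 -0.4 -2.5]
placed jar t=28.6 w=0.0880 f=0.0 [0.4578 0.351  0.1988] [-0.6  0.5  0.4]
```

View pics/m3.png

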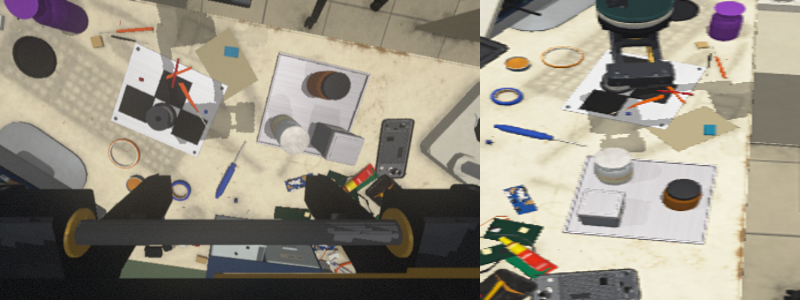

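All three stand upright in the tray (bottle (290,133), tin (335,142), jar (328,85)). The reel is alone at (161,116). Next: reel to cup, after re-measuring the reel.

Run:
```python
from h import *
from cell import manip,cams
c=dict(np.load("w3.npz")); P=cloud(c); m=(c["z_map"]>0)&(P[...,2]>.035)&(P[...,2]<.048)&(np.hypot(P[...,0]-.585,P[...,1]-.028)<.05)
h=P[m][:,:2].astype(np.float32); (x,y),r=cv2.minEnclosingCircle(h); print(x,y,r)
assert np.hypot(x-.585,y-.0281)<.004
CUP=(.5097,-.247)
pick("reel",OBJ["reel"],45,.006); place("reel",CUP,45,.004)
manip.move_pose([.56,-.20,.36],rv(-87)); manip.dwell(.3); c=wrist("w4")
P=cloud(c); d=np.hypot(P[...,0]-CUP[0],P[...,1]-CUP[1])<.05; m=d&(P[...,2]>.03)&(P[...,2]<.05)
(x,y),r=cv2.minEnclosingCircle(P[m][:,:2].astype(np.float32)); print("reel in cup",x,y,r,np.median(P[m][:,2]),P[m][:,2].std())
```

```text
0.5850462913513184 0.028295964002609253 0.026750504970550537
grip reel t=32.8 w=0.0517 f=25.0 [0.5851 0.028  0.0183] [-0.9 -0.5  3.1]
lift t=33.8 w=0.0515 f=25.0 [0.5837 0.0281 0.2378] [ 0.2 -0.3 -2.7]
down t=36.4 w=0.0517 f=25.0 [ 0.5094 -0.2469  0.0165] [-0.5 -0.  -1.9]
placed reel t=38.0 w=0.0878 f=0.0 [ 0.5087 -0.2465  0.1985] [-0.1 -0.3 -0.5]
reel in cup 0.5099314451217651 -0.24650785326957703 0.026640992611646652 0.039233813563496506 0.0010011164597897883
```

View pics/w4.png

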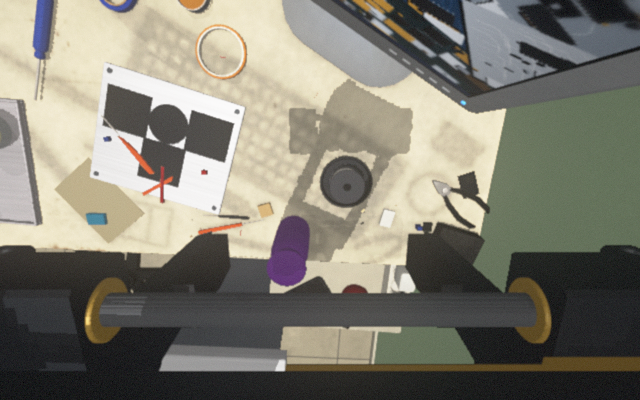

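The reel sits flat and centred in the cup at (346,181), and the purple bottle is untouched. Now I return jar, tin and bottle, after a check of their tray positions.

Run:
```python
from h import *
from cell import manip,cams
c=dict(np.load("w3.npz")); P=cloud(c)
for k,h in(("jar",.109),("tin",.114),("bottle",.135)):
    m=(c["z_map"]>0)&(abs(P[...,2]-h)<.006)&(np.hypot(P[...,0]-SLOT[k][0],P[...,1]-SLOT[k][1])<.045)
    r=cv2.minAreaRect(P[m][:,:2].astype(np.float32)); print(k,np.round(SLOT[k],4),np.round(r[0],4),np.round(r[1],3),round(r[2],1))
    assert np.hypot(*(np.array(r[0])-SLOT[k]))<.005
manip.move_pose([.52,.12,.24],rv(60))
pick("jar",SLOT["jar"],TY+90,.004); place("jar",OBJ["jar"],PY+90,.006)
pick("tin",SLOT["tin"],TY,.004); place("tin",OBJ["tin"],PY,.006)
pick("bottle",SLOT["bottle"],TY,.004); place("bottle",OBJ["bottle"],PY,.006)
for i,cc in enumerate((93,-87)):
    manip.move_pose([.56,.035,.36],rv(cc)); manip.dwell(.3); c=wrist(f"w5{i}"); P=cloud(c)
    for k,h in(("jar",.110),("tin",.116),("bottle",.1355)):
        m=(c["z_map"]>0)&(abs(P[...,2]-h)<.003)&(np.hypot(P[...,0]-OBJ[k][0],P[...,1]-OBJ[k][1])<.045)
        r=cv2.minAreaRect(P[m][:,:2].astype(np.float32)); print(k,np.round(OBJ[k],4),np.round(r[0],4),np.round(r[1],3),round(r[2],1),np.median(P[m][:,2]))
log("end"); s=cams.capture("side")["image"]
cv2.imwrite("pics/m5.png",np.hstack([cv2.resize(cv2.imread("pics/w51.png"),(480,300)),cv2.resize(s[120:300,240:400],(320,300))]))
```

```text
jar [0.4586 0.3514] [0.4581 0.351 ] [0.047 0.048] 21.2
tin [0.5657 0.3967] [0.5655 0.3963] [0.06  0.056] 87.7
bottle [0.5611 0.2948] [0.561  0.2948] [0.051 0.051] 71.1
grip jar t=44.6 w=0.0529 f=25.0 [0.4587 0.3516 0.0504] [-0.9 -1.1  3.8]
lift t=45.5 w=0.0533 f=25.0 [0.4575 0.3507 0.2379] [-0.8 -0.3 -3.2]
down t=48.1 w=0.0532 f=25.0 [0.5248 0.0436 0.0526] [ 0.2 -1.  -2.2]
placed jar t=49.5 w=0.0880 f=0.0 [0.5243 0.0437 0.1989] [-0.9 -0.1 -0.5]
grip tin t=52.6 w=0.0549 f=25.1 [0.5658 0.397  0.0546] [-1.  -0.8  3. ]
lift t=53.5 w=0.0552 f=25.3 [0.5645 0.3959 0.2374] [-0.2 -0.2 -4.6]
down t=56.0 w=0.0554 f=25.5 [0.6004 0.0878 0.0567] [ 0.1  0.2 -2.9]
placed tin t=57.4 w=0.0878 f=0.0 [0.5996 0.0878 0.1988] [-0.  -0.3  0.3]
grip bottle t=59.7 w=0.0531 f=25.0 [0.5612 0.2951 0.0745] [-2.  -0.5  3.3]
lift t=60.5 w=0.0529 f=25.0 [0.5601 0.2943 0.2379] [-1.2 -1.4 -2.5]
down t=63.0 w=0.0529 f=25.0 [ 0.5692 -0.032   0.0766] [ 0.7  0.1 -2.9]
placed bottle t=64.3 w=0.0884 f=0.0 [ 0.5688 -0.0318  0.1991] [-1.8 -0.1 -0.7]
jar [0.5251 0.0437] [0.5245 0.0435] [0.047 0.047] 50.1 0.11012234983081143
tin [0.6005 0.0879] [0.6    0.0879] [0.06  0.056] 76.0 0.11599216542958962
bottle [ 0.5694 -0.0319] [ 0.5692 -0.0322] [0.052 0.05 ] 1.1 0.13548286169222917
jar [0.5251 0.0437] [0.5248 0.0438] [0.046 0.046] 2.8 0.11014995794322058
tin [0.6005 0.0879] [0.6004 0.0876] [0.06  0.056] 75.3 0.11597123226947631
bottle [ 0.5694 -0.0319] [ 0.5691 -0.0324] [0.05  0.051] 2.7 0.13544142797143802
end t=69.2 w=0.0882 f=0.0 [0.56  0.035 0.36 ] [0.1 0.7 0. ]
```

View pics/m5.png

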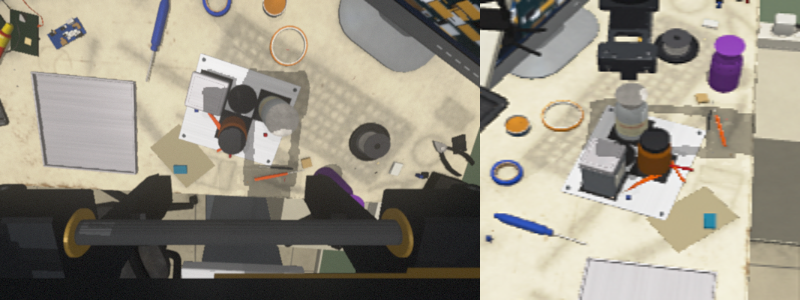

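Jar, tin and bottle are back upright within 0.6 mm of their starting places, the tin is square, and the reel is in the cup at (370,142). Handing in.

```bash
python3 -c "
from cell import order
print(order.close_job())"
```

```text
the job is handed in; nothing more can be done
None
```

The job is handed in at about 69 s on the robot's clock: the reel is flat in the cup, the jar, bottle and tin are back upright within 0.6 mm of where they stood (tin square), and the screwdriver, cutters and tape were not touched.

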